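# Lock the free test spindle, then tighten its T-handle

### The job

The T-handle on the test stand will not tighten, because the spindle under it spins freely along with it. Swing the parked lock arm over onto the cover plate, turn the T-handle slowly clockwise (seen from above) until the arm's pin drops into one of the hidden holes and braces the spindle, then keep turning the same way until the handle comes up solid at its stop, without forcing it. Leave the arm lying flat with its pin in and the handle tight, and do not disturb the other things on the bench.

Things in the scene. Friction and masses are not known exactly. Their poses are not given: they have to be found in the camera images.
- handle_mid (a point): Middle of the dark steel T-handle on the test stand: on the spindle's vertical axis, half-way up the level bar. Its x axis runs along the bar, z is up. Bar 125 mm long over its round ends (17 mm across, centred 54 mm from the axis), 13 mm wide, from 72 to 90 mm above the table. Push it round sideways with shut fingertips, 35 to 40 mm from the axis (farther out they slip off), tips about 1 mm below the bar's underside.
- handle (a joint): How far the T-handle is screwed home on its spindle, rad, growing clockwise seen from above: 0 to 0.15 at the start, stop at 1.0 (tight). Unchanged while the spindle spins along (under 1 N of push at 40 mm). Once the pin is in, it screws home at 0.25 N m (about 6 N at 40 mm); at the stop the push climbs steeply: 12 to 20 N proves it tight, more than about 35 N (1.4 N m) is forcing it.
- lock_end (a point): Near the free end of the steel lock arm, on the middle of its outer (top) face, 60 mm from the pivot. The arm is a flat bar 14 mm wide, 8 mm thick, reaching 66 mm from the pivot. It starts parked, leaning back past upright away from the T-handle, end about 110 mm above the table; pushed on this face past upright it falls over by itself. Point's height lying: about 62 mm riding, 52 mm pin home.
- lock_pivot (a point): Fixed pivot of the lock arm, 48 mm above the table, 95 mm from the spindle's axis, between two steel cheeks 58 mm high and 31 mm apart over all. The arm falls from here towards the spindle's axis; lying, it is lower than the T-handle's bar, which turns above it.
- lock_arm (a joint): Angle of the lock arm, rad: 0 lying flat, pin home in a hole; about 0.18 pin riding on the hidden disc between holes; 1.57 upright; about 1.95 parked against its stop at the start. The pin is 8 mm thick, round-tipped, under the arm 57 mm from the pivot. It takes about 0.15 s to drop: above about 0.5 rad/s it may ride over a hole.
- stand: Grey test stand, fixed; origin on the spindle's axis at table height, z up, y towards the lock pivot. Base 150 x 205 mm, cover plate 122 mm square, top at 43 mm; brass coupling on the spindle up to 66 mm. The cover hides the spindle's disc: three holes 120 degrees apart under the pin, 12 mm wide along their circle (0.1 rad of play). The disc's angle is unknown: up to 120 degrees to search.
- tacho_head: Round grey tachograph head, 136 mm across, 56 mm high; bystander, origin at its underside's centre.
- coupling_a: Loose brass coupling, 37 mm across, 30 mm high, beside the stand; bystander, origin underneath.
- coupling_b: The same kind of brass coupling, on the left; bystander.
- grommet: Black rubber grommet, 40 mm across, 20 mm high, beside the stand; bystander, origin underneath.
- gauge_block: Chrome feeler gauge block, 90 x 22 x 14 mm; bystander, origin underneath.
- adapter: Orange plastic test adapter, 72 x 30 x 24 mm; bystander.
- screwdriver: Screwdriver lying at the back; bystander.

How it is judged:
On the way, in this order (a step that is already met when the one before it is completed fails the run):
1. the lock arm's pin has dropped home in a hole while the handle is still loose (value of joint lock_arm below 0.05 rad and value of joint handle below 0.4 rad), for 0.1 s.
2. the T-handle is screwed home to its stop with the pin in (value of joint lock_arm below 0.05 rad and value of joint handle above 0.93 rad), for 0.1 s.
At the end, for the whole second after the job is handed in: The lock arm lies flat with its pin home (within 0.05 rad), the T-handle is tight (above 0.93 of its 1.0 rad travel on the spindle), and both are at rest (all of step 2 and velocity of joint each of handle, lock_arm below 0.05 rad/s); the robot touches nothing.
It fails at once if the T-handle is forced: the lock pin is loaded by the spindle with more than 45 N (about 1.4 N m on the handle) (contact force between lock_arm and spindle above 45 N).
It fails at once if a bystander is knocked away (more than 20 mm) (distance of any of tacho_head, coupling_a, coupling_b, grommet, gauge_block, adapter, screwdriver from where it was at the start of the episode above 0.02 m).
It also fails if it takes over 64 s, if anything falls off the work surface, if the arm or the gripper's body presses on something with over 40 N, if the wrist force passes 120 N, or if a joint passes its speed limit or range.

### The arm

A 7-joint arm with a two-finger parallel gripper is mounted at the origin on the work surface. World frame = base frame: x ahead of the robot, y to its left, z up, the work surface at z = 0. Lengths are in m, angles in rad, forces in N, time in s.
With the tool pointing down it reaches from about 0.4 to 0.85 m from the base axis. Payload 10.4 kg.
Tool frame: the origin (TCP) lies between the finger pads; the fingertips stand 25 mm ahead of it and the grasp point (between the pads) lies 6 mm ahead of it; x points along the fingers, y is the direction in which the jaws open and shut, and the axes are right-handed (so a half turn about x gives the same grasp; the last joint's range is limited). The gripper opens to 87 mm and grips with 3 to 60 N. Pads are 19 mm wide; open, the fingers measure 117 mm over their backs; the gripper's body (75 mm by 190 mm) begins 51 mm behind the grasp point.
Start: joints at [-1.282, 0.332, -0.065, 1.46, 0.022, 1.35, -0.088], TCP at [0.192, 0.595, 0.248] pointing down, gripper open.
Joint ranges: [-2.6, 2.6], [-0.5, 2.12], [-1.47, 1.34], [0.16, 2.42], [-1.27, 4.41], [0.06, 2.06], [-2.6, 2.6]. Speed limits (rad/s): [2.22, 2.22, 2.79, 2.79, 3.14, 3.14, 3.14].

### API

Orientations are given as a unit quaternion [x, y, z, w].
In Python, from bench import r gives the robot as it stands.
- The arm moves only by the shell command python3 -m pendant 'ROWS' [FORCE]. ROWS is JSON, a list of rows, each an object with "translation": the shift along the world's x, y, z in cm, a list of three; "angular": the turn, a rotation vector about the world's x, y, z in degrees, a list of three; "hand": the opening, from -1 (shut) to 1 (fully open). In form: [{"translation": [dx, dy, dz], "angular": [wx, wy, wz], "hand": hand}, ...]. A call has 1 to 20 rows; each row shifts and turns the commanded pose from where the row before left it; what a row does not reach is not made up. A row lasts 1/10 s, in which the tool goes at most 50 mm and 8.59 degrees, less where a joint would pass 70% of its speed; a pose out of reach is approached as far as the arm can. A call is refused whole if a number of a shift passes 5 or a number of a turn 8.59, either way. A call with a gripper value outside its range is refused whole. The fingers move at their own pace and stop on an object; FORCE is the grip in N (left out, the last holds). Time passes only in rows, so rows that do not move let the fingers close. It gives the time, the measured TCP pose, the force and the opening at its end, in the units of the state.
- r.read_state(): the state, without advancing time (a new reading comes with each control period).
- r.camera(name): name is "scene" or "top" or "wrist"; returns the picture (384x512x3 uint8, red, green, blue); there is no depth.
- r.camera_info(name): a dict with "fx", "fy", "cx", "cy" (pixels), "rvec" (rotation vector, rad) and "tvec" (3), from world to camera coordinates, as OpenCV has them; the wrist camera has in their place "mount" (4x4, takes a point from camera to tool coordinates, whose origin is the TCP and whose axes are the tool frame's). Camera axes: x right, y down, z forward; pixel columns grow to the right and rows downward; lengths in m; the calibration is good to about 2 mm. The wrist camera is an equidistant fisheye: a pixel r from the principal point sees the ray r / f radians off the axis. A picture is of the moment at which its call begins: read the wrist's pose just before it. camera_info takes no time and is no camera call.
- r.close_job(): hands the job in, once; it reports no verdict.
Trained networks look in the newest picture that a camera, given by its name, has taken for a name from the list of things; names that differ only in an ending like _2 or _b are one class to them, and where a whole thing is asked for, a point or a joint stands for the part that bears it (a point fixed in the world has none). Each returns a list of dicts, best first, with "confidence" (0 to 1); they miss things now and then, are a little off and sometimes report something else, mostly with a low value. They report only what shows in the picture. A call takes as long as a camera call.
- r.find_in(camera, name): "point" ([row, column] in pixels, amid what is visible of it).
- r.mark_of(camera, name): "point" ([row, column] in pixels: a listed point, or the origin of a listed thing).
The state is a dict: "time": time; "joint_positions": joint angles; "joint_vel": joint speeds; "joint_torque": joint torques, N m; "ee_pos": TCP position; "eef_rot": TCP orientation; "ft_force": force on the tool from outside, world axes, zero at the start; "torque": the same for the moment, N m; "width": finger opening in m.
Only numpy, scipy, OpenCV 4.12 (cv2) and the standard library are available. Lean on these libraries where they do the work, as an engineer would, in place of code of your own. Each camera call takes 0.05 s, during which the arm holds its last target.

## Working session

There is one attempt and no reset: what is moved stays moved. The work goes in short steps, Python scripts to look and compute and a shell command to move; the robot and the scene stay as the last step left them, time stands still between calls to the robot, and variables do not carry over. Pictures are saved under pics/ and viewed, and the job is handed in when it is done.

```bash
mkdir -p pics; ls; cat > h.py <<'E'
import numpy as np,cv2
from bench import r
from scipy.spatial.transform import Rotation as R
def snap(n,f):
    im=r.camera(n); cv2.imwrite('pics/'+f,im[:,:,::-1]); return im
def ray(n,p):
    i=r.camera_info(n); Rm=cv2.Rodrigues(np.array(i['rvec'],float))[0]; t=np.array(i['tvec'],float).ravel()
    d=Rm.T@np.array([(p[1]-i['cx'])/i['fx'],(p[0]-i['cy'])/i['fy'],1]); return -Rm.T@t,d
def atz(n,p,z):
    o,d=ray(n,p); return o+d*(z-o[2])/d[2]
def proj(n,X):
    i=r.camera_info(n); q=cv2.Rodrigues(np.array(i['rvec'],float))[0]@np.array(X,float)+np.array(i['tvec'],float).ravel()
    return [i['cy']+i['fy']*q[1]/q[2],i['cx']+i['fx']*q[0]/q[2]]
E
python3 - <<'E'
from h import *
np.set_printoptions(precision=4,suppress=True)
for c in('scene','top'):
    snap(c,c+'0.png')
    o,d=ray(c,(192,256));print(c,o,d)
    for n,z in [('handle_mid',.081),('lock_end',.11),('lock_pivot',.048),('stand',0),('tacho_head',0),('coupling_a',0),('grommet',0),('gauge_block',0),('adapter',0),('screwdriver',0)]:
        for m in r.mark_of(c,n)[:2]: print(n,m['confidence'],np.round(m['point']),atz(c,m['point'],z))
s=r.read_state();print(s['time'],s['ee_pos'],s['eef_rot'],s['width'],s['ft_force'])
E
```

```text
pics
scene [1.1581 0.4739 0.7029] [-0.5945 -0.4764 -0.648 ]
handle_mid 0.58 [177. 258.] [ 0.5378 -0.0193  0.081 ]
lock_end 0.52 [180. 296.] [0.5176 0.0835 0.11  ]
lock_pivot 0.55 [196. 290.] [0.5113 0.0687 0.048 ]
stand 0.81 [200. 257.] [ 0.5373 -0.0195  0.    ]
tacho_head 0.71 [292. 365.] [0.616  0.3449 0.    ]
coupling_a 0.52 [244. 396.] [0.4436 0.3377 0.    ]
coupling_a 0.49 [163. 152.] [ 0.6119 -0.3702  0.    ]
grommet 0.47 [226. 226.] [ 0.6636 -0.018   0.    ]
gauge_block 0.55 [142. 190.] [ 0.4562 -0.367   0.    ]
adapter 0.6 [163. 152.] [ 0.6152 -0.3685  0.    ]
screwdriver 0.76 [301. 272.] [0.7636 0.2055 0.    ]
top [0.463  0.0226 1.0734] [ 0.1207 -0.0387 -0.9921]
handle_mid 0.52 [205. 261.] [ 0.5488 -0.0312  0.081 ]
lock_end 0.5 [218. 218.] [0.5074 0.0868 0.11  ]
lock_pivot 0.8 [218. 228.] [0.5111 0.0611 0.048 ]
lock_pivot 0.45 [207. 256.] [ 0.5445 -0.0187  0.048 ]
stand 0.58 [206. 257.] [ 0.5508 -0.0236  0.    ]
tacho_head 0.97 [184. 138.] [0.6094 0.3346 0.    ]
coupling_a 0.64 [245. 136.] [0.4295 0.329  0.    ]
coupling_a 0.57 [244. 273.] [ 0.439  -0.0729  0.    ]
grommet 0.6 [166. 259.] [ 0.6747 -0.0271  0.    ]
gauge_block 0.72 [236. 372.] [ 0.4698 -0.3671  0.    ]
gauge_block 0.69 [216. 219.] [0.5179 0.0898 0.    ]
adapter 0.66 [186. 374.] [ 0.6195 -0.3781  0.    ]
screwdriver 0.54 [135. 187.] [0.7645 0.1948 0.    ]
1.1 [0.1917 0.5949 0.2476] [ 0.1098  0.6985 -0.1098  0.6985] 0.08682958312099079 [ 0.1197 -0.1899 -0.6795]
```

View pics/scene0.png

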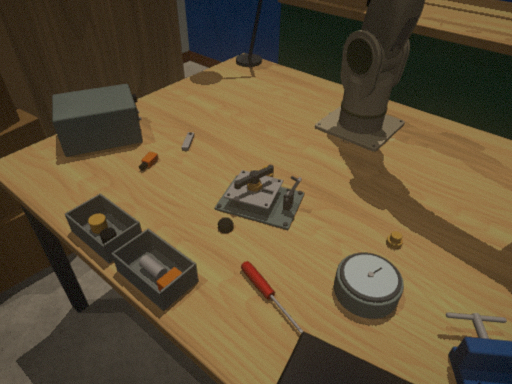

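```bash
python3 - <<'E'
import cv2
a=cv2.imread('pics/top0.png')[130:290,180:320];cv2.imwrite('pics/top0c.png',cv2.resize(a,None,fx=5,fy=5,interpolation=2)[:600])
a=cv2.imread('pics/top0.png')[145:265,190:310];cv2.imwrite('pics/top0c.png',cv2.resize(a,(600,600),interpolation=2))
E
```

```text
(no output)
```

View pics/top0.png

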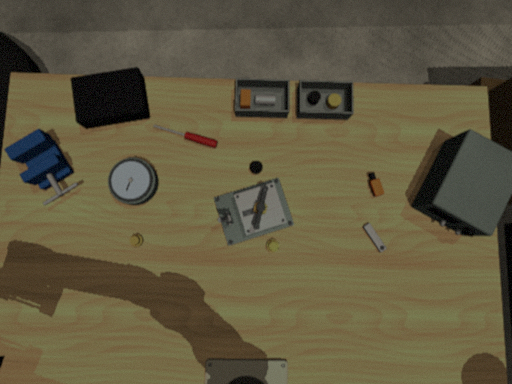

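View pics/top0c.png

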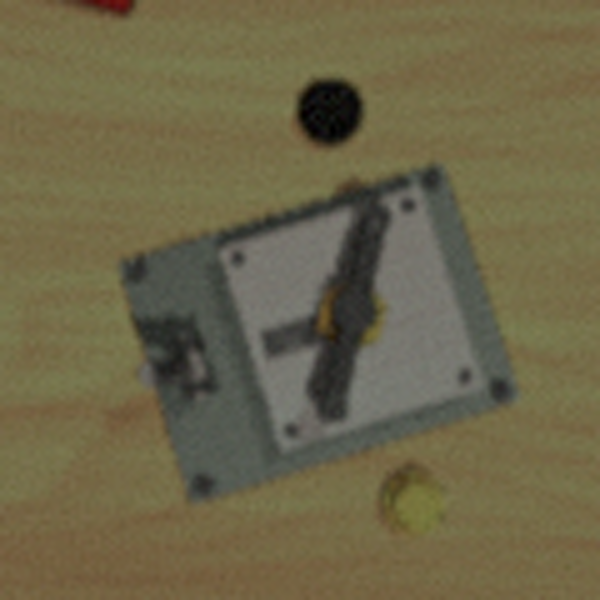

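The top view shows the stand with the bar ends at about (row 187, col 265) and (226, 256). The lock arm is parked at about (216, 225). The grommet is at (166, 256) and coupling_a at (244, 273).

```bash
python3 - <<'E'
from h import *
np.set_printoptions(precision=4,suppress=True)
f=lambda x,y:(145+y/5-.4,190+x/5-.4)
A=atz('top',f(373,212),.09);B=atz('top',f(328,408),.09);print(A,B,(A+B)/2,np.linalg.norm(A-B))
# cover corners at z=.043
C=[atz('top',f(*p),.043) for p in[(220,248),(418,182),(485,392),(282,452)]];print(np.mean(C,0),[np.linalg.norm(C[i]-C[i-1]) for i in range(4)])
D=[atz('top',f(*p),.01) for p in[(122,262),(437,165),(517,400),(192,502)]];print(np.mean(D,0),[np.linalg.norm(D[i]-D[i-1]) for i in range(4)])
d=(D[0]+D[3]-D[1]-D[2])[:2];d/=np.linalg.norm(d);print('ydir',d)
E0=np.array((C[0]+C[3]-C[1]-C[2]))[:2];print(E0/np.linalg.norm(E0))
print('pivot?',atz('top',f(182,358),.058))
s=np.mean(C,0)[:2]; print('pivot pred',s+.095*d, 'lock_end parked', s+d*(.095+.022))
for X in [A,B]: print(np.degrees(np.arctan2(*(X-(A+B)/2)[1::-1])))
E
```

```text
[ 0.5971 -0.0383  0.09  ] [ 0.4886 -0.0152  0.09  ] [ 0.5428 -0.0267  0.09  ] 0.11087544936158787
[ 0.5418 -0.0296  0.043 ] [np.float64(0.12224941631540333), np.float64(0.12129050200182516), np.float64(0.12729590888086834), np.float64(0.1212846832252921)]
[ 0.536  -0.0113  0.01  ] [np.float64(0.14737740766170218), np.float64(0.1973120263811801), np.float64(0.14798222111965278), np.float64(0.20069043083959157)]
ydir [-0.3163  0.9487]
[-0.3195  0.9476]
pivot? [0.5159 0.0665 0.058 ]
pivot pred [0.5118 0.0605] lock_end parked [0.5048 0.0814]
-12.014579400121226
167.98542059987875
```

```bash
python3 - <<'E'
from h import *
np.set_printoptions(precision=3,suppress=True)
s=r.read_state();M=R.from_quat(s['eef_rot']).as_matrix();print(M)
i=r.camera_info('wrist');print(i)
E
```

```text
[[ 0.     0.307  0.952]
 [ 0.     0.952 -0.307]
 [-1.     0.    -0.   ]]
{'fx': 297.3186396354542, 'fy': 297.3186396354542, 'cx': 254.12790908864812, 'cy': 197.87457232538495, 'mount': array([[-0.   , -0.306,  0.952, -0.137],
       [ 1.   ,  0.001,  0.   , -0.   ],
       [-0.001,  0.952,  0.306, -0.085],
       [ 0.   ,  0.   ,  0.   ,  1.   ]])}
```

```bash
python3 -m pendant '[{"translation":[3,-4,0],"angular":[0,0,-5],"hand":-1},{"translation":[3,-4,0],"angular":[0,0,-5],"hand":-1},{"translation":[3,-4,0],"angular":[0,0,0],"hand":-1},{"translation":[3,-4,0],"angular":[0,0,0],"hand":-1},{"translation":[3,-4,0],"angular":[0,0,0],"hand":-1},{"translation":[3,-4,0],"angular":[0,0,0],"hand":-1},{"translation":[3,-4,0],"angular":[0,0,0],"hand":-1},{"translation":[3,-4,0],"angular":[0,0,0],"hand":-1},{"translation":[2,-4,0],"angular":[0,0,0],"hand":-1},{"translation":[2,-4,0],"angular":[0,0,0],"hand":-1},{"translation":[2,-4,0],"angular":[0,0,0],"hand":-1},{"translation":[0,-3,0],"angular":[0,0,0],"hand":-1},{"translation":[0,0,0],"angular":[0,0,0],"hand":-1},{"translation":[0,0,0],"angular":[0,0,0],"hand":-1}]' 20; python3 -c "
from bench import r
s=r.read_state();print(s['joint_positions'],s['ee_pos'],s['eef_rot'])"
```

```text
time: 2.5
ee_pos: [0.4917, 0.1248, 0.2477]
eef_rot: [0.171, 0.686, -0.17, 0.686]
ft_force: [0.2, 0.8, 0.4]
width: 0.0007
[-0.68411629  0.06238373  0.36318052  1.78494472 -0.0236004   1.2979747
  0.76812645] [0.49172568 0.12477379 0.2477284 ] [ 0.17088698  0.68619343 -0.17038217  0.686226  ]
```

```bash
cat >> h.py <<'E'
def wproj(s,X):
    i=r.camera_info('wrist');T=np.eye(4);T[:3,:3]=R.from_quat(s['eef_rot']).as_matrix();T[:3,3]=s['ee_pos']
    q=np.linalg.inv(T@np.array(i['mount']))@np.append(X,1.);th=np.arctan2(np.hypot(q[0],q[1]),q[2]);n=np.hypot(q[0],q[1])
    return [i['cy']+i['fx']*th*q[1]/n,i['cx']+i['fx']*th*q[0]/n]
def watz(s,p,z):
    i=r.camera_info('wrist');T=np.eye(4);T[:3,:3]=R.from_quat(s['eef_rot']).as_matrix();T[:3,3]=s['ee_pos'];T=T@np.array(i['mount'])
    u=np.array([p[1]-i['cx'],p[0]-i['cy']]);n=np.linalg.norm(u);th=n/i['fx'];d=T[:3,:3]@np.array([*(u/n*np.sin(th)),np.cos(th)])
    o=T[:3,3];return o+d*(z-o[2])/d[2]
E
python3 - <<'E'
from h import *
np.set_printoptions(precision=4,suppress=True)
s=r.read_state();im=snap('wrist','w0.png')
for n,z in [('handle_mid',.081),('lock_end',.106),('lock_pivot',.048),('stand',0)]:
    for m in r.mark_of('wrist',n)[:2]: print(n,m['confidence'],np.round(m['point']),watz(s,m['point'],z))
S=np.array([.542,-.028]);d=np.array([-.317,.9485])
big=cv2.resize(im[:,:,::-1],None,fx=1.5,fy=1.5,interpolation=2)
def mk(X,c): 
    p=wproj(s,X);cv2.circle(big,(int(p[1]*1.5),int(p[0]*1.5)),3,c,-1)
mk([*S,.09],(0,0,255));mk([*(S+.095*d),.048],(0,255,0));mk([*(S+.119*d),.106],(255,0,0))
b=np.radians(-12)
for k in(-.0625,.0625): mk([S[0]+k*np.cos(b),S[1]+k*np.sin(b),.09],(0,255,255))
n=np.array([d[1],-d[0]])
for a,c in((61,61),(-61,61),(61,-61),(-61,-61)): mk([*(S+a/1e3*d+c/1e3*n),.043],(255,0,255))
cv2.imwrite('pics/w0b.png',big)
E
```

```text
lock_end 0.74 [215. 225.] [0.4984 0.0884 0.106 ]
lock_end 0.57 [175. 422.] [0.5575 0.294  0.106 ]
lock_pivot 0.63 [211. 218.] [0.5071 0.0669 0.048 ]
stand 0.61 [246. 177.] [ 0.5397 -0.0296  0.    ]
```

View pics/w0b.png

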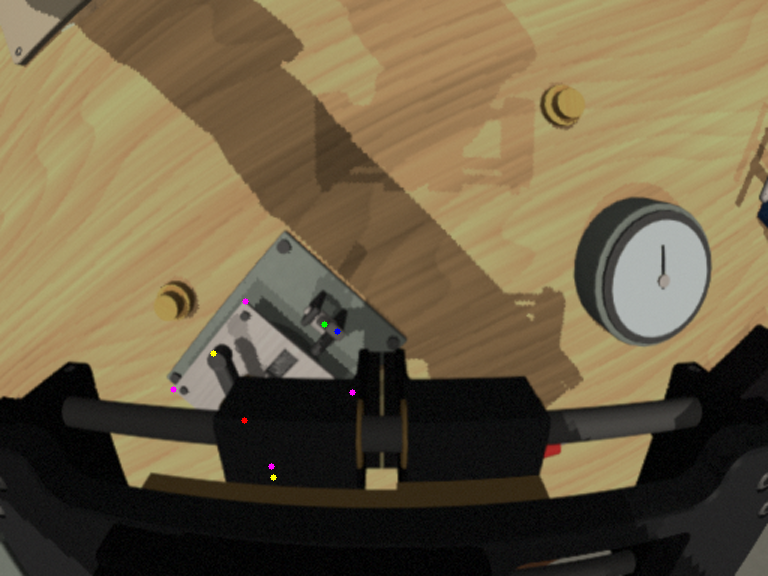

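The projected model points match the wrist image: arm end at about (330, 335) and pivot at (324, 324) in the 1.5x picture. The tool is already in line with the lock arm, so I'll turn it square and lower it behind the arm.

```bash
python3 -m pendant '[{"translation":[0,0,-2],"angular":[0,0,8],"hand":-1},{"translation":[0,0,-2],"angular":[0,0,8],"hand":-1},{"translation":[0,0,-2],"angular":[0,0,8],"hand":-1},{"translation":[0,0,-2],"angular":[0,0,8],"hand":-1},{"translation":[0,0,-2],"angular":[0,0,8],"hand":-1},{"translation":[0,0,-2],"angular":[0,0,6],"hand":-1},{"translation":[0,0,-1],"angular":[0,0,0],"hand":-1},{"translation":[0,0,0],"angular":[0,0,0],"hand":-1},{"translation":[0,0,0],"angular":[0,0,0],"hand":-1}]' 40; python3 - <<'E'
from h import *
np.set_printoptions(precision=3,suppress=True)
s=r.read_state();print(s['joint_positions'],R.from_quat(s['eef_rot']).as_matrix(),s['ft_force'])
im=snap('wrist','w1.png')
im=snap('scene','s1.png')[130:250,200:360];cv2.imwrite('pics/s1c.png',cv2.resize(im[:,:,::-1],None,fx=5,fy=5,interpolation=2))
E
```

```text
time: 3.65
ee_pos: [0.492, 0.1252, 0.1182]
eef_rot: [-0.111, 0.698, 0.111, 0.699]
ft_force: [0.0, -0.0, 0.7]
width: 0.0004
[-0.626  0.192  0.316  1.936 -0.07   1.023  1.606] [[ 0.    -0.309  0.951]
 [ 0.     0.951  0.309]
 [-1.     0.     0.   ]] [ 0.036 -0.018  0.748]
```

View pics/w1.png

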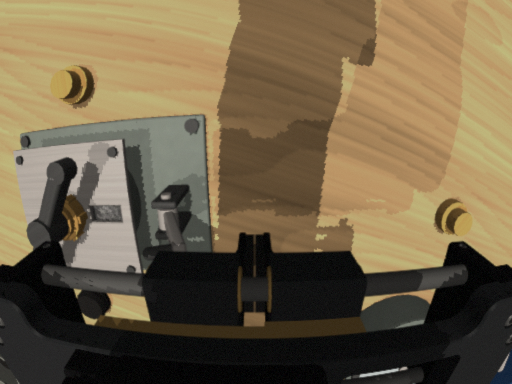

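View pics/s1c.png

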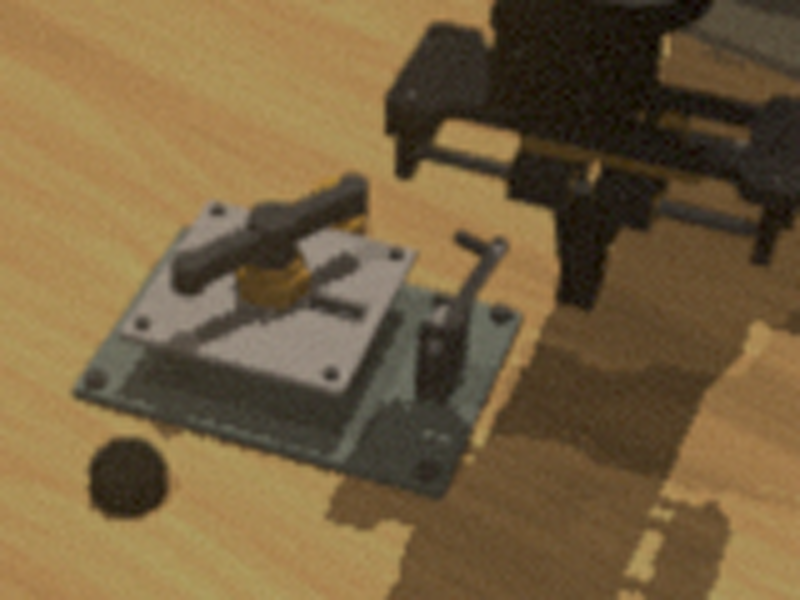

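The lock arm's end sits just ahead of the shut fingers (scene crop: arm end at about (490, 245), fingertips at (580, 300)). Next I push it towards the spindle.

```bash
python3 -m pendant '[{"translation":[0.16,-0.475,0],"angular":[0,0,0],"hand":-1},{"translation":[0.16,-0.475,0],"angular":[0,0,0],"hand":-1},{"translation":[0.16,-0.475,0],"angular":[0,0,0],"hand":-1},{"translation":[0.16,-0.475,0],"angular":[0,0,0],"hand":-1},{"translation":[0.16,-0.475,0],"angular":[0,0,0],"hand":-1},{"translation":[0.16,-0.475,0],"angular":[0,0,0],"hand":-1},{"translation":[0.16,-0.475,0],"angular":[0,0,0],"hand":-1},{"translation":[0.16,-0.475,0],"angular":[0,0,0],"hand":-1},{"translation":[0.16,-0.475,0],"angular":[0,0,0],"hand":-1},{"translation":[0.16,-0.475,0],"angular":[0,0,0],"hand":-1},{"translation":[0.16,-0.475,0],"angular":[0,0,0],"hand":-1},{"translation":[0.16,-0.475,0],"angular":[0,0,0],"hand":-1},{"translation":[0.16,-0.475,0],"angular":[0,0,0],"hand":-1},{"translation":[0,0,0],"angular":[0,0,0],"hand":-1},{"translation":[0,0,0],"angular":[0,0,0],"hand":-1},{"translation":[0,0,0],"angular":[0,0,0],"hand":-1}]' 40; python3 - <<'E'
from h import *
im=snap('scene','s2.png')[130:250,200:360];cv2.imwrite('pics/s2c.png',cv2.resize(im[:,:,::-1],None,fx=5,fy=5,interpolation=2))
E
```

```text
time: 5.35
ee_pos: [0.5125, 0.0634, 0.1176]
eef_rot: [-0.111, 0.698, 0.112, 0.698]
ft_force: [0.3, 0.1, 0.0]
width: 0.0006
```

View pics/s2c.png

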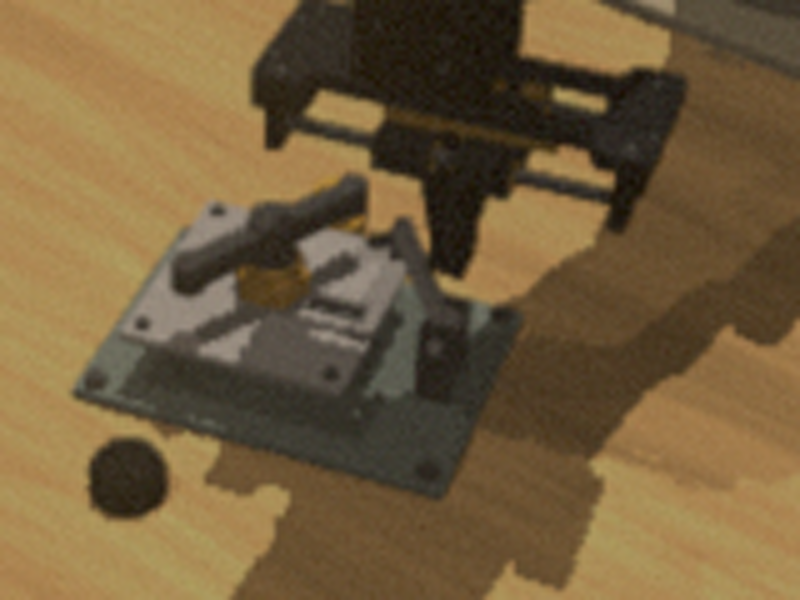

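The arm is past upright in this frame and leaning towards the spindle. I'll wait a moment while it drops.

```bash
python3 -m pendant '[{"translation":[0,0,0],"angular":[0,0,0],"hand":-1},{"translation":[0,0,0],"angular":[0,0,0],"hand":-1},{"translation":[0,0,0],"angular":[0,0,0],"hand":-1},{"translation":[0,0,0],"angular":[0,0,0],"hand":-1}]' ; python3 - <<'E'
from h import *
im=snap('scene','s3.png')[130:250,200:360];cv2.imwrite('pics/s3c.png',cv2.resize(im[:,:,::-1],None,fx=5,fy=5,interpolation=2))
E
```

```text
time: 5.8
ee_pos: [0.5125, 0.0632, 0.1176]
eef_rot: [-0.111, 0.698, 0.111, 0.698]
ft_force: [-0.4, 0.7, 0.1]
width: 0.0003
```

View pics/s3c.png

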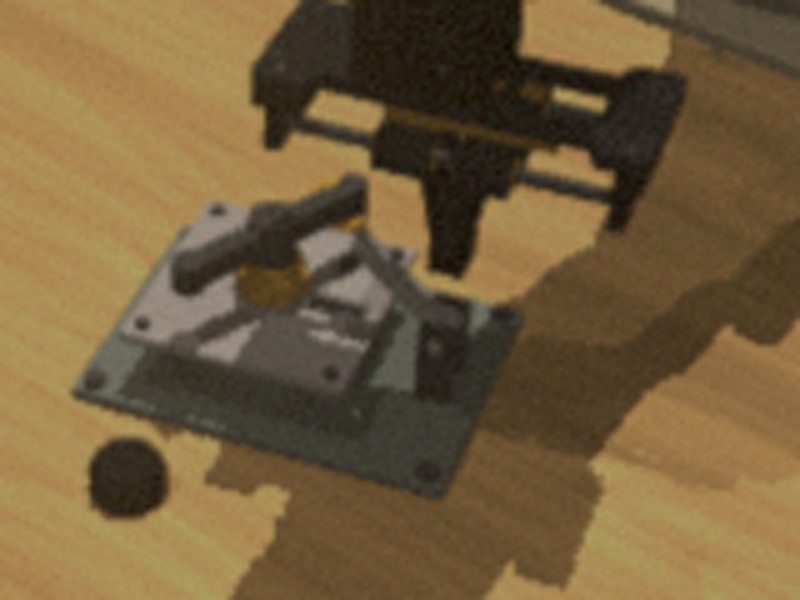

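```bash
python3 -m pendant '[{"translation":[0,0,3],"angular":[0,0,0],"hand":-1},{"translation":[1.8,-1.7,0.5],"angular":[0,0,-7.5],"hand":-1},{"translation":[1.8,-1.7,0],"angular":[0,0,-7.5],"hand":-1},{"translation":[1.8,-1.7,0],"angular":[0,0,-7.5],"hand":-1},{"translation":[1.8,-1.8,0],"angular":[0,0,-7.5],"hand":-1},{"translation":[0,0,0],"angular":[0,0,0],"hand":-1},{"translation":[0,0,0],"angular":[0,0,0],"hand":-1},{"translation":[0,0,0],"angular":[0,0,0],"hand":-1}]' ; python3 - <<'E'
from h import *
np.set_printoptions(precision=4,suppress=True)
s=r.read_state();print(s['joint_positions'])
im=snap('scene','s4.png')[130:250,200:360];cv2.imwrite('pics/s4c.png',cv2.resize(im[:,:,::-1],None,fx=5,fy=5,interpolation=2))
im=snap('wrist','w4.png')
big=cv2.resize(im[:,:,::-1],None,fx=1.5,fy=1.5,interpolation=2)
S=np.array([.542,-.028]);d=np.array([-.317,.9485])
def mk(X,c): 
    p=wproj(s,X);cv2.circle(big,(int(p[1]*1.5),int(p[0]*1.5)),2,c,-1)
mk([*S,.09],(0,0,255));mk([*(S+.095*d),.048],(0,255,0));mk([*(S+.035*d),.062],(255,0,0))
b=np.radians(-12)
for k in(-.054,.054): mk([S[0]+k*np.cos(b),S[1]+k*np.sin(b),.09],(0,255,255))
cv2.imwrite('pics/w4b.png',big)
E
```

```text
time: 6.65
ee_pos: [0.584, -0.0049, 0.1524]
eef_rot: [0.072, 0.704, -0.072, 0.703]
ft_force: [0.2, -0.3, -0.1]
width: 0.0002
[-0.4633  0.3319  0.4769  1.7141 -0.1663  1.1363  1.4282]
```

View pics/s4c.png

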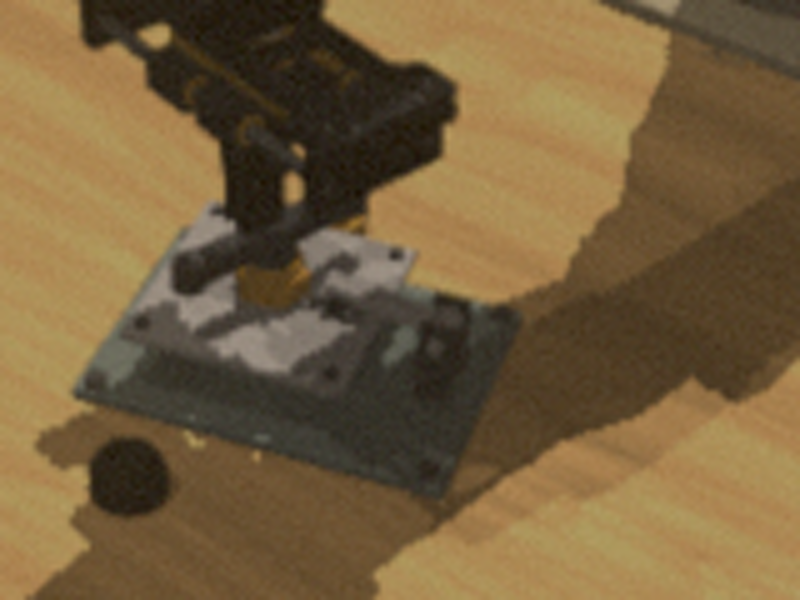

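View pics/w4b.png

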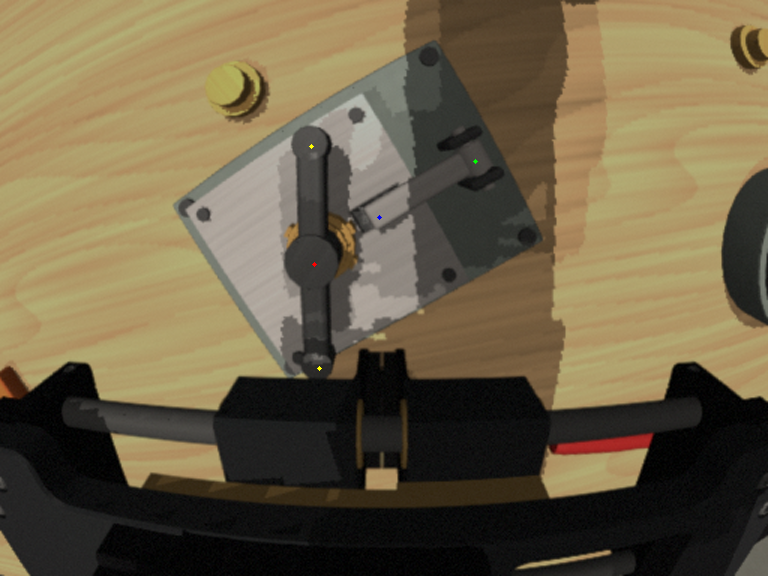

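The model points lie on the bar ends, the axis and the arm, and the arm is lying down. I'll descend beside the bar and close the gap straight in.

```bash
python3 -m pendant '[{"translation":[0,0,-2],"angular":[0,0,0],"hand":-1},{"translation":[0,0,-2],"angular":[0,0,0],"hand":-1},{"translation":[0,0,-1.6],"angular":[0,0,0],"hand":-1},{"translation":[0,0,0],"angular":[0,0,0],"hand":-1},{"translation":[-0.07,-0.35,0],"angular":[0,0,0],"hand":-1},{"translation":[-0.07,-0.35,0],"angular":[0,0,0],"hand":-1},{"translation":[-0.07,-0.35,0],"angular":[0,0,0],"hand":-1},{"translation":[-0.07,-0.32,0],"angular":[0,0,0],"hand":-1},{"translation":[0,0,0],"angular":[0,0,0],"hand":-1},{"translation":[0,0,0],"angular":[0,0,0],"hand":-1}]' ; python3 - <<'E'
from h import *
np.set_printoptions(precision=4,suppress=True)
s=r.read_state()
im=snap('wrist','w5.png')
big=cv2.resize(im[:,:,::-1],None,fx=1.5,fy=1.5,interpolation=2)
S=np.array([.542,-.028]);d=np.array([-.317,.9485])
def mk(X,c): 
    p=wproj(s,X);cv2.circle(big,(int(p[1]*1.5),int(p[0]*1.5)),2,c,-1)
mk([*S,.09],(0,0,255));mk([*(S+.095*d),.048],(0,255,0));mk([*(S+.035*d),.062],(255,0,0))
b=np.radians(-12)
for k in(-.054,.054): mk([S[0]+k*np.cos(b),S[1]+k*np.sin(b),.09],(0,255,255))
cv2.imwrite('pics/w5b.png',big)
E
```

```text
time: 7.75
ee_pos: [0.5818, -0.0196, 0.0967]
eef_rot: [0.073, 0.703, -0.073, 0.703]
ft_force: [0.1, -0.5, -0.4]
width: 0.0004
```

View pics/w5b.png

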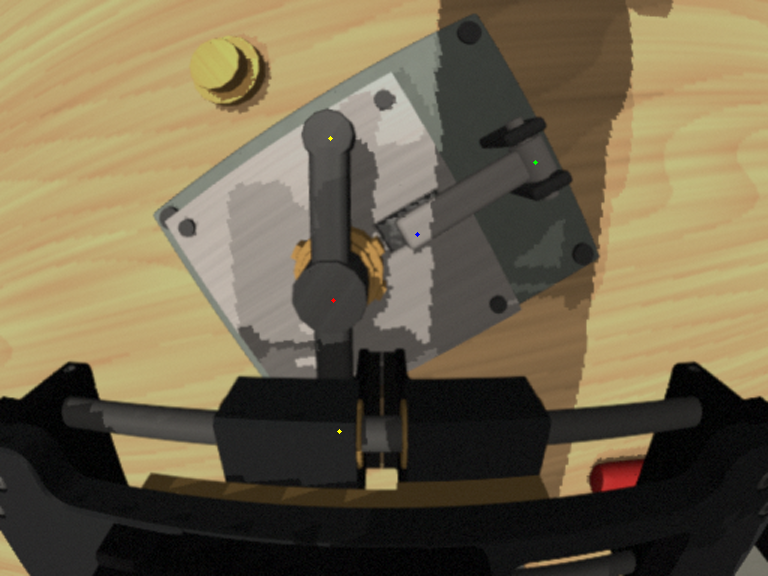

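```bash
python3 - <<'E'
import numpy as np
for k in range(0,95):
    a=np.radians(12.2-1-2*k);
    print(k,'[%.3f,%.3f]'%(0.1466*np.sin(a),-0.1466*np.cos(a)),end=' ' if k%5<4 else '\n')
E
```

```text
0 [0.028,-0.144] 1 [0.023,-0.145] 2 [0.018,-0.145] 3 [0.013,-0.146] 4 [0.008,-0.146]
5 [0.003,-0.147] 6 [-0.002,-0.147] 7 [-0.007,-0.146] 8 [-0.012,-0.146] 9 [-0.017,-0.146]
10 [-0.022,-0.145] 11 [-0.027,-0.144] 12 [-0.032,-0.143] 13 [-0.037,-0.142] 14 [-0.042,-0.140]
15 [-0.047,-0.139] 16 [-0.052,-0.137] 17 [-0.057,-0.135] 18 [-0.061,-0.133] 19 [-0.066,-0.131]
20 [-0.071,-0.128] 21 [-0.075,-0.126] 22 [-0.079,-0.123] 23 [-0.084,-0.120] 24 [-0.088,-0.117]
25 [-0.092,-0.114] 26 [-0.096,-0.111] 27 [-0.100,-0.108] 28 [-0.103,-0.104] 29 [-0.107,-0.100]
30 [-0.110,-0.097] 31 [-0.114,-0.093] 32 [-0.117,-0.089] 33 [-0.120,-0.085] 34 [-0.123,-0.080]
35 [-0.125,-0.076] 36 [-0.128,-0.072] 37 [-0.130,-0.067] 38 [-0.133,-0.062] 39 [-0.135,-0.058]
40 [-0.137,-0.053] 41 [-0.138,-0.048] 42 [-0.140,-0.043] 43 [-0.141,-0.038] 44 [-0.143,-0.033]
45 [-0.144,-0.028] 46 [-0.145,-0.023] 47 [-0.145,-0.018] 48 [-0.146,-0.013] 49 [-0.146,-0.008]
50 [-0.147,-0.003] 51 [-0.147,0.002] 52 [-0.146,0.007] 53 [-0.146,0.012] 54 [-0.146,0.017]
55 [-0.145,0.022] 56 [-0.144,0.027] 57 [-0.143,0.032] 58 [-0.142,0.037] 59 [-0.140,0.042]
60 [-0.139,0.047] 61 [-0.137,0.052] 62 [-0.135,0.057] 63 [-0.133,0.061] 64 [-0.131,0.066]
65 [-0.128,0.071] 66 [-0.126,0.075] 67 [-0.123,0.079] 68 [-0.120,0.084] 69 [-0.117,0.088]
70 [-0.114,0.092] 71 [-0.111,0.096] 72 [-0.108,0.100] 73 [-0.104,0.103] 74 [-0.100,0.107]
75 [-0.097,0.110] 76 [-0.093,0.114] 77 [-0.089,0.117] 78 [-0.085,0.120] 79 [-0.080,0.123]
80 [-0.076,0.125] 81 [-0.072,0.128] 82 [-0.067,0.130] 83 [-0.062,0.133] 84 [-0.058,0.135]
85 [-0.053,0.137] 86 [-0.048,0.138] 87 [-0.043,0.140] 88 [-0.038,0.141] 89 [-0.033,0.143]
90 [-0.028,0.144] 91 [-0.023,0.145] 92 [-0.018,0.145] 93 [-0.013,0.146] 94 [-0.008,0.146]
```

```bash
cat > st.py <<'E'
from h import *
import sys
np.set_printoptions(precision=4,suppress=True)
S=np.array([.5408,-.0285])
s=r.read_state();f=np.array(s['ft_force']);rel=np.array(s['ee_pos'][:2])-S;yaw=np.degrees(np.arctan2(*R.from_quat(s['eef_rot']).as_matrix()[1::-1,1]))
th=yaw-90; u=np.array([np.cos(np.radians(th)),np.sin(np.radians(th))]);n=np.array([-u[1],u[0]])
print('t',s['time'],'q7',s['joint_positions'][6],'yaw',yaw,'barframe u,h',rel@u,rel@n,'rad',np.hypot(*rel),'ang',np.degrees(np.arctan2(rel[1],rel[0])),'force along u,n,z',f[:2]@u,f[:2]@n,f[2])
if len(sys.argv)>1:
    im=snap('wrist',sys.argv[1])
E
python3 -m pendant '[{"translation":[0.028,-0.144,0],"angular":[0,0,-2],"hand":-1},{"translation":[0.023,-0.145,0],"angular":[0,0,-2],"hand":-1},{"translation":[0.018,-0.145,0],"angular":[0,0,-2],"hand":-1},{"translation":[0.013,-0.146,0],"angular":[0,0,-2],"hand":-1},{"translation":[0.008,-0.146,0],"angular":[0,0,-2],"hand":-1},{"translation":[0.003,-0.147,0],"angular":[0,0,-2],"hand":-1},{"translation":[-0.002,-0.147,0],"angular":[0,0,-2],"hand":-1},{"translation":[-0.007,-0.146,0],"angular":[0,0,-2],"hand":-1},{"translation":[-0.012,-0.146,0],"angular":[0,0,-2],"hand":-1},{"translation":[-0.017,-0.146,0],"angular":[0,0,-2],"hand":-1}]'; python3 st.py w6.png
```

```text
time: 8.8
ee_pos: [0.5823, -0.0343, 0.0966]
eef_rot: [0.195, 0.68, -0.195, 0.68]
ft_force: [-0.7, 0.4, 0.3]
width: 0.0003
t 8.8 q7 1.1786037553778634 yaw 57.9650537357632 barframe u,h 0.03821606819833977 0.017112727569342196 rad 0.041872584269455844 ang -7.9126452961496065 force along u,n,z -0.842778501516795 -0.05187217541729878 0.33151143177807246
```

View pics/w6.png

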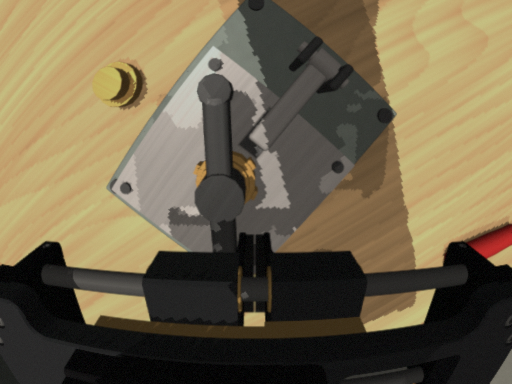

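The bar follows the fingers (it stays in line at about column 215) and the arm is still riding. I'll continue.

```bash
python3 -m pendant '[{"translation":[-0.022,-0.145,0],"angular":[0,0,-2],"hand":-1},{"translation":[-0.027,-0.144,0],"angular":[0,0,-2],"hand":-1},{"translation":[-0.032,-0.143,0],"angular":[0,0,-2],"hand":-1},{"translation":[-0.037,-0.142,0],"angular":[0,0,-2],"hand":-1},{"translation":[-0.042,-0.140,0],"angular":[0,0,-2],"hand":-1},{"translation":[-0.047,-0.139,0],"angular":[0,0,-2],"hand":-1},{"translation":[-0.052,-0.137,0],"angular":[0,0,-2],"hand":-1},{"translation":[-0.057,-0.135,0],"angular":[0,0,-2],"hand":-1},{"translation":[-0.061,-0.133,0],"angular":[0,0,-2],"hand":-1},{"translation":[-0.066,-0.131,0],"angular":[0,0,-2],"hand":-1}]'; python3 st.py
```

```text
time: 9.85
ee_pos: [0.5778, -0.0482, 0.0966]
eef_rot: [0.31, 0.635, -0.31, 0.635]
ft_force: [-0.2, 0.2, 0.2]
width: 0.0004
t 9.85 q7 0.8812022052990686 yaw 37.96988213564591 barframe u,h 0.038258479489039536 0.017074600969394428 rad 0.04189574263666064 ang -27.97910898357608 force along u,n,z -0.26943720548268146 -0.09496913781006573 0.1892274911360144
```

```bash
python3 -m pendant '[{"translation":[-0.071,-0.128,0],"angular":[0,0,-2],"hand":-1},{"translation":[-0.075,-0.126,0],"angular":[0,0,-2],"hand":-1},{"translation":[-0.079,-0.123,0],"angular":[0,0,-2],"hand":-1},{"translation":[-0.084,-0.120,0],"angular":[0,0,-2],"hand":-1},{"translation":[-0.088,-0.117,0],"angular":[0,0,-2],"hand":-1},{"translation":[-0.092,-0.114,0],"angular":[0,0,-2],"hand":-1},{"translation":[-0.096,-0.111,0],"angular":[0,0,-2],"hand":-1},{"translation":[-0.100,-0.108,0],"angular":[0,0,-2],"hand":-1},{"translation":[-0.103,-0.104,0],"angular":[0,0,-2],"hand":-1},{"translation":[-0.107,-0.100,0],"angular":[0,0,-2],"hand":-1}]'; python3 st.py w8.png
```

```text
time: 10.85
ee_pos: [0.5688, -0.0597, 0.0966]
eef_rot: [0.416, 0.572, -0.416, 0.572]
ft_force: [0.5, -0.3, -0.2]
width: 0.0005
t 10.85 q7 0.5792988874260064 yaw 17.967281279122794 barframe u,h 0.03828522771657895 0.017026204214268544 rad 0.041900480799822344 ang -48.05704997716981 force along u,n,z 0.4501723758074352 0.35497970884898866 -0.23309447640369135
```

View pics/w8.png

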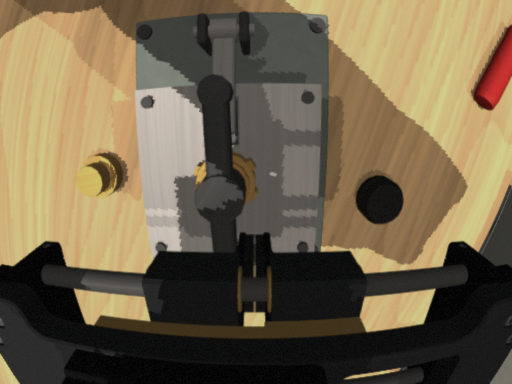

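The bar still follows and is now passing over the lock arm (arm at about column 222). There's no load yet.

```bash
python3 -m pendant '[{"translation":[-0.110,-0.097,0],"angular":[0,0,-2],"hand":-1},{"translation":[-0.114,-0.093,0],"angular":[0,0,-2],"hand":-1},{"translation":[-0.117,-0.089,0],"angular":[0,0,-2],"hand":-1},{"translation":[-0.120,-0.085,0],"angular":[0,0,-2],"hand":-1},{"translation":[-0.123,-0.080,0],"angular":[0,0,-2],"hand":-1},{"translation":[-0.125,-0.076,0],"angular":[0,0,-2],"hand":-1},{"translation":[-0.128,-0.072,0],"angular":[0,0,-2],"hand":-1},{"translation":[-0.130,-0.067,0],"angular":[0,0,-2],"hand":-1},{"translation":[-0.133,-0.062,0],"angular":[0,0,-2],"hand":-1},{"translation":[-0.135,-0.058,0],"angular":[0,0,-2],"hand":-1}]'; python3 st.py
```

```text
time: 11.9
ee_pos: [0.5565, -0.0675, 0.0966]
eef_rot: [0.509, 0.491, -0.509, 0.491]
ft_force: [-0.4, 0.1, 0.0]
width: 0.0001
t 11.9 q7 0.271434676612538 yaw -1.9754453454910155 barframe u,h 0.038388340432101646 0.017025603098350106 rad 0.041994473945907204 ang -68.05769248170058 force along u,n,z -0.057918562589764244 -0.3525814922226264 0.025421106789010717
```

```bash
python3 -m pendant '[{"translation":[-0.137,-0.053,0],"angular":[0,0,-2],"hand":-1},{"translation":[-0.138,-0.048,0],"angular":[0,0,-2],"hand":-1},{"translation":[-0.140,-0.043,0],"angular":[0,0,-2],"hand":-1},{"translation":[-0.141,-0.038,0],"angular":[0,0,-2],"hand":-1},{"translation":[-0.143,-0.033,0],"angular":[0,0,-2],"hand":-1},{"translation":[-0.144,-0.028,0],"angular":[0,0,-2],"hand":-1},{"translation":[-0.145,-0.023,0],"angular":[0,0,-2],"hand":-1},{"translation":[-0.145,-0.018,0],"angular":[0,0,-2],"hand":-1},{"translation":[-0.146,-0.013,0],"angular":[0,0,-2],"hand":-1},{"translation":[-0.146,-0.008,0],"angular":[0,0,-2],"hand":-1}]'; python3 st.py w10.png
```

```text
time: 12.9
ee_pos: [0.543, -0.0707, 0.0969]
eef_rot: [0.587, 0.395, -0.586, 0.396]
ft_force: [5.3, -0.9, -3.1]
width: 0.0004
t 12.9 q7 -0.045888284174272355 yaw -21.970963016238137 barframe u,h 0.03829274960170297 0.017845370930743697 rad 0.04224679793445363 ang -86.9842764954426 force along u,n,z -1.1187457737571547 5.241037000139355 -3.054930534825978
```

View pics/w10.png

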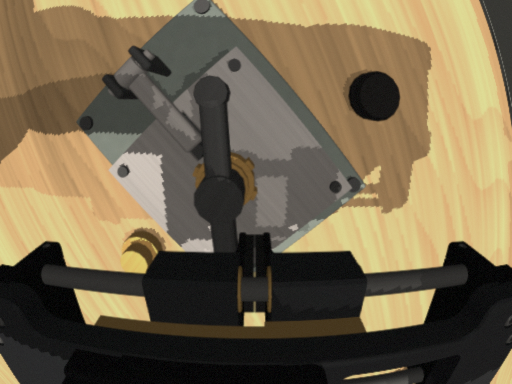

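The push is now 5.2 N, which fits screwing home with the pin in. I'll check the arm's height before going on.

```bash
python3 - <<'E'
from h import *
np.set_printoptions(precision=4,suppress=True)
s=r.read_state();im=snap('wrist','w11.png')[40:190,80:240]
big=cv2.resize(im[:,:,::-1],None,fx=4,fy=4,interpolation=2)
S=np.array([.5408,-.0285]);d=np.array([-.317,.9485]);n=np.array([d[1],-d[0]])
import math
P=S+.095*d
for th,c in((0.,(0,0,255)),(.18,(0,255,0))):
    for L in(.03,.066):
      for w in(-.007,.007):
        off=-d*(L*math.cos(th)-.004*math.sin(th)*0)+n*w
        p=wproj(s,[*(P+off),.048+L*math.sin(th)+.004*math.cos(th)])
        cv2.circle(big,(int((p[1]-80+.5)*4),int((p[0]-40+.5)*4)),4,c,-1)
cv2.imwrite('pics/w11b.png',big)
print(r.mark_of('wrist','lock_end')[:2],[wproj(s,[*(P-.06*d),z]) for z in(.052,.062)])
im=snap('scene','s11.png')[130:250,200:360];cv2.imwrite('pics/s11c.png',cv2.resize(im[:,:,::-1],None,fx=5,fy=5,interpolation=2))
E
```

```text
[{'point': [135.4, 186.5], 'confidence': 0.86}] [[np.float64(138.1711193650553), np.float64(188.5099614083191)], [np.float64(140.07155143568252), np.float64(184.9323256132783)]]
```

View pics/w11b.png

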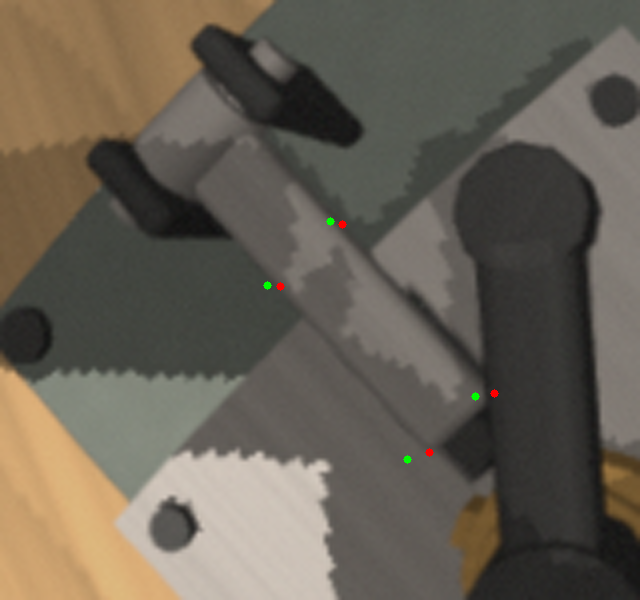

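View pics/s11c.png

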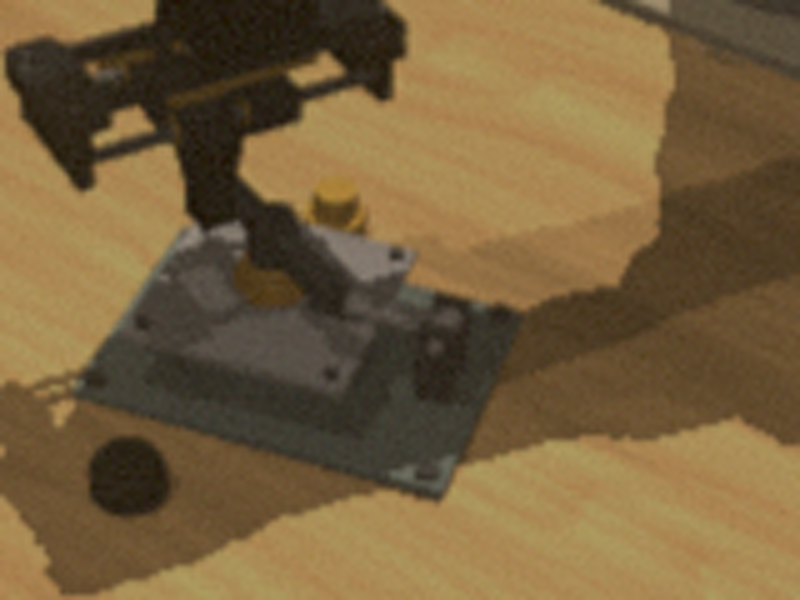

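The arm's edges fit the flat (red) outline, not the riding (green) one, so the pin is home. I'll turn on another 20 degrees, still short of any possible stop.

```bash
python3 -m pendant '[{"translation":[-0.147,-0.003,0],"angular":[0,0,-2],"hand":-1},{"translation":[-0.147,0.002,0],"angular":[0,0,-2],"hand":-1},{"translation":[-0.146,0.007,0],"angular":[0,0,-2],"hand":-1},{"translation":[-0.146,0.012,0],"angular":[0,0,-2],"hand":-1},{"translation":[-0.146,0.017,0],"angular":[0,0,-2],"hand":-1},{"translation":[-0.145,0.022,0],"angular":[0,0,-2],"hand":-1},{"translation":[-0.144,0.027,0],"angular":[0,0,-2],"hand":-1},{"translation":[-0.143,0.032,0],"angular":[0,0,-2],"hand":-1},{"translation":[-0.142,0.037,0],"angular":[0,0,-2],"hand":-1},{"translation":[-0.140,0.042,0],"angular":[0,0,-2],"hand":-1}]'; python3 st.py
```

```text
time: 14.1
ee_pos: [0.5283, -0.0689, 0.0968]
eef_rot: [0.646, 0.288, -0.645, 0.288]
ft_force: [3.6, -3.0, -2.3]
width: 0.0001
t 14.1 q7 -0.37033174006695774 yaw -41.91754374117344 barframe u,h 0.03842935195842857 0.017674027461660816 rad 0.04229877467090883 ang -107.21938914159476 force along u,n,z -0.18214388577454108 4.679412376065116 -2.3085754985503373
```

```bash
python3 -m pendant '[{"translation":[-0.070,0.023,0],"angular":[0,0,-1],"hand":-1},{"translation":[-0.069,0.024,0],"angular":[0,0,-1],"hand":-1},{"translation":[-0.069,0.025,0],"angular":[0,0,-1],"hand":-1},{"translation":[-0.068,0.027,0],"angular":[0,0,-1],"hand":-1},{"translation":[-0.068,0.028,0],"angular":[0,0,-1],"hand":-1},{"translation":[-0.067,0.029,0],"angular":[0,0,-1],"hand":-1}]'; python3 st.py
```

```text
time: 14.7
ee_pos: [0.5241, -0.0674, 0.0968]
eef_rot: [0.66, 0.254, -0.66, 0.255]
ft_force: [4.6, -2.6, -1.8]
width: 0.0004
t 14.7 q7 -0.4684383254564233 yaw -47.87564135187929 barframe u,h 0.0384759748086372 0.01765533827846737 rad 0.04233333919267413 ang -113.22683373466852 force along u,n,z -1.6928961027459413 5.0071853816015945 -1.7724190163021636
```

```bash
python3 -m pendant '[{"translation":[-0.067,0.030,0],"angular":[0,0,-1],"hand":-1},{"translation":[-0.066,0.031,0],"angular":[0,0,-1],"hand":-1},{"translation":[-0.066,0.033,0],"angular":[0,0,-1],"hand":-1},{"translation":[-0.065,0.034,0],"angular":[0,0,-1],"hand":-1}]'; python3 st.py
```

```text
time: 15.1
ee_pos: [0.5215, -0.0662, 0.0968]
eef_rot: [0.669, 0.231, -0.668, 0.231]
ft_force: [4.4, -3.0, -1.9]
width: 0.0008
t 15.1 q7 -0.5345236048095151 yaw -51.8787849363944 barframe u,h 0.038455006017636746 0.017685644152340075 rad 0.04232693583168618 ang -117.18085398812572 force along u,n,z -1.6008429388947474 5.0297692374241985 -1.9324515350370126
```

```bash
python3 -m pendant '[{"translation":[-0.064,0.035,0],"angular":[0,0,-1],"hand":-1},{"translation":[-0.064,0.036,0],"angular":[0,0,-1],"hand":-1},{"translation":[-0.063,0.037,0],"angular":[0,0,-1],"hand":-1}]'; python3 st.py;  python3 -m pendant '[{"translation":[-0.062,0.038,0],"angular":[0,0,-1],"hand":-1},{"translation":[-0.062,0.039,0],"angular":[0,0,-1],"hand":-1}]'; python3 st.py
```

```text
time: 15.4
ee_pos: [0.5195, -0.0651, 0.0968]
eef_rot: [0.674, 0.213, -0.674, 0.214]
ft_force: [3.8, -3.9, -2.1]
width: 0.0007
t 15.4 q7 -0.5840868437728688 yaw -54.8788246871233 barframe u,h 0.03849241943766193 0.017687824424113582 rad 0.04236183998627966 ang -120.19935822156359 force along u,n,z -0.8690240599656688 5.3421543132222835 -2.1252725890862294
time: 15.6
ee_pos: [0.5183, -0.0644, 0.0968]
eef_rot: [0.678, 0.201, -0.678, 0.202]
ft_force: [4.1, -3.3, -2.2]
width: 0.0005
t 15.6 q7 -0.6171932132891086 yaw -56.87817596156207 barframe u,h 0.038460906434484736 0.01772783282876568 rad 0.04234993955800707 ang -122.1317241422638 force along u,n,z -1.6397312141757034 4.99145783037767 -2.173012623746689
```

```bash
python3 -m pendant '[{"translation":[-0.061,0.040,0],"angular":[0,0,-1],"hand":-1},{"translation":[-0.060,0.041,0],"angular":[0,0,-1],"hand":-1},{"translation":[-0.060,0.042,0],"angular":[0,0,-1],"hand":-1}]'; python3 st.py
```

```text
time: 15.9
ee_pos: [0.5164, -0.0632, 0.0968]
eef_rot: [0.683, 0.183, -0.683, 0.184]
ft_force: [3.9, -3.7, -1.9]
width: 0.0004
t 15.9 q7 -0.6667706837957563 yaw -59.880431290241496 barframe u,h 0.038461491840953335 0.017753405519591453 rad 0.04236118225657518 ang -125.10289876373126 force along u,n,z -1.487200318471444 5.151685328704737 -1.8746950569938308
```

```bash
python3 -m pendant '[{"translation":[-0.059,0.043,0],"angular":[0,0,-1],"hand":-1},{"translation":[-0.058,0.044,0],"angular":[0,0,-1],"hand":-1},{"translation":[-0.058,0.046,0],"angular":[0,0,-1],"hand":-1}]'; python3 st.py
```

```text
time: 16.2
ee_pos: [0.5147, -0.0619, 0.0968]
eef_rot: [0.688, 0.165, -0.687, 0.166]
ft_force: [3.6, -3.5, -1.1]
width: 0.0004
t 16.2 q7 -0.7162898300999498 yaw -62.88135743786848 barframe u,h 0.03846528185990192 0.017780902640145296 rad 0.0423761537572728 ang -128.07221688138063 force along u,n,z -1.5580829179704536 4.770110018905674 -1.0529905388299692
```

```bash
python3 -m pendant '[{"translation":[-0.057,0.047,0],"angular":[0,0,-1],"hand":-1},{"translation":[-0.056,0.048,0],"angular":[0,0,-1],"hand":-1},{"translation":[-0.055,0.049,0],"angular":[0,0,-1],"hand":-1}]'; python3 st.py
```

```text
time: 16.5
ee_pos: [0.513, -0.0605, 0.0968]
eef_rot: [0.692, 0.147, -0.691, 0.148]
ft_force: [4.7, -4.0, -1.3]
width: 0.0005
t 16.5 q7 -0.7658677906194403 yaw -65.88587743160221 barframe u,h 0.03845076613478179 0.017807938487423746 rad 0.042374332909481296 ang -131.035319007571 force along u,n,z -2.6014391388020073 5.595946620452845 -1.3422656473437204
```

```bash
python3 -m pendant '[{"translation":[-0.054,0.050,0],"angular":[0,0,-1],"hand":-1},{"translation":[-0.053,0.051,0],"angular":[0,0,-1],"hand":-1}]'; python3 st.py; python3 -m pendant '[{"translation":[-0.052,0.051,0],"angular":[0,0,-1],"hand":-1}]'; python3 st.py
```

```text
time: 16.7
ee_pos: [0.5119, -0.0595, 0.0968]
eef_rot: [0.694, 0.135, -0.694, 0.136]
ft_force: [3.4, -3.5, -0.8]
width: 0.0003
t 16.7 q7 -0.7988058585550042 yaw -67.88477339527002 barframe u,h 0.03847854597290715 0.017837564449630243 rad 0.042411993653727734 ang -133.0136696425253 force along u,n,z -1.8588972689640724 4.549949374890311 -0.7576941368655117
time: 16.8
ee_pos: [0.5113, -0.059, 0.0968]
eef_rot: [0.695, 0.129, -0.695, 0.13]
ft_force: [3.3, -3.4, -2.6]
width: 0.0001
t 16.8 q7 -0.8152784519655176 yaw -68.88554718147635 barframe u,h 0.03845648487613301 0.017820713331460774 rad 0.042384891797317956 ang -134.02256754552235 force along u,n,z -1.819584857323765 4.343951984560015 -2.5794286197872087
```

```bash
python3 -m pendant '[{"translation":[-0.051,0.052,0],"angular":[0,0,-1],"hand":-1},{"translation":[-0.051,0.053,0],"angular":[0,0,-1],"hand":-1}]'; python3 st.py; python3 -m pendant '[{"translation":[-0.050,0.054,0],"angular":[0,0,-1],"hand":-1},{"translation":[-0.049,0.055,0],"angular":[0,0,-1],"hand":-1}]'; python3 st.py w20.png
```

```text
time: 17.0
ee_pos: [0.5103, -0.058, 0.0968]
eef_rot: [0.697, 0.117, -0.697, 0.118]
ft_force: [3.5, -4.8, -1.6]
width: 0.0005
t 17.0 q7 -0.8481750245707088 yaw -70.89029563997346 barframe u,h 0.0384654196068162 0.017847620182231613 rad 0.0424043164276662 ang -135.99940551860206 force along u,n,z -1.690511187631997 5.666223247218552 -1.5704852249846353
time: 17.2
ee_pos: [0.5093, -0.0569, 0.0968]
eef_rot: [0.699, 0.105, -0.699, 0.106]
ft_force: [4.2, -4.0, -2.3]
width: 0.0005
t 17.2 q7 -0.8810052284057948 yaw -72.88973654524136 barframe u,h 0.038447011779176664 0.017858211432298383 rad 0.04239207980636032 ang -137.97538977267405 force along u,n,z -2.8094220249190007 5.009035148764837 -2.270609046909079
```

View pics/w20.png

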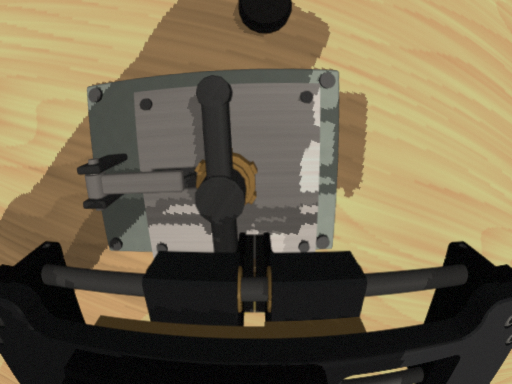

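The bar still turns with the fingers at a steady 5 N, the arm is flat, and the stop is not reached. I'll continue in small steps.

```bash
python3 -m pendant '[{"translation":[-0.048,0.055,0],"angular":[0,0,-1],"hand":-1},{"translation":[-0.047,0.056,0],"angular":[0,0,-1],"hand":-1}]'; python3 st.py; python3 -m pendant '[{"translation":[-0.046,0.057,0],"angular":[0,0,-1],"hand":-1}]'; python3 st.py
```

```text
time: 17.45
ee_pos: [0.5084, -0.0558, 0.0968]
eef_rot: [0.701, 0.093, -0.701, 0.093]
ft_force: [3.6, -4.3, -0.9]
width: -0.0
t 17.45 q7 -0.9136364714059958 yaw -74.88983657329459 barframe u,h 0.038452194257789014 0.01792807683748152 rad 0.04242625581322707 ang -139.8928668502068 force along u,n,z -2.320453642843881 5.061100831223168 -0.8627566081446704
time: 17.55
ee_pos: [0.5081, -0.0557, 0.0968]
eef_rot: [0.702, 0.086, -0.701, 0.087]
ft_force: [5.2, -6.9, -3.4]
width: 0.0004
t 17.55 q7 -0.9300083067904142 yaw -75.9037933510023 barframe u,h 0.038359285021632945 0.018385708062389657 rad 0.042537853828399634 ang -140.29526837618644 force along u,n,z -3.350585614293248 7.954317229223269 -3.371641128675143
```

The force is climbing and the motion has stalled, so this is the stop. I'll press a little further, with no tool turn, to prove it.

```bash
python3 -m pendant '[{"translation":[-0.018,0.058,0],"angular":[0,0,0],"hand":-1},{"translation":[0,0,0],"angular":[0,0,0],"hand":-1}]'; python3 st.py; python3 -m pendant '[{"translation":[-0.010,0.04,0],"angular":[0,0,0],"hand":-1},{"translation":[0,0,0],"angular":[0,0,0],"hand":-1}]'; python3 st.py
```

```text
time: 17.75
ee_pos: [0.508, -0.0555, 0.0969]
eef_rot: [0.702, 0.086, -0.701, 0.088]
ft_force: [5.6, -7.6, -3.9]
width: 0.0004
t 17.75 q7 -0.9307900415331977 yaw -75.88162972795833 barframe u,h 0.038400438859595425 0.018215733833649057 rad 0.04250184306248228 ang -140.5037140796698 force along u,n,z -3.570353978508952 8.752621696716808 -3.9216441517769374
time: 17.95
ee_pos: [0.5079, -0.0554, 0.0968]
eef_rot: [0.702, 0.086, -0.701, 0.088]
ft_force: [6.5, -7.8, -5.0]
width: 0.0007
t 17.95 q7 -0.9316295756374932 yaw -75.88913630032305 barframe u,h 0.03844801239787179 0.01809151496819131 rad 0.04249179416300508 ang -140.69004689601567 force along u,n,z -4.388103856467072 9.1332085325779 -4.958264476185257
```

```bash
python3 -m pendant '[{"translation":[-0.025,0.095,0],"angular":[0,0,0],"hand":-1},{"translation":[0,0,0],"angular":[0,0,0],"hand":-1}]'; python3 st.py; python3 -m pendant '[{"translation":[-0.015,0.06,0],"angular":[0,0,0],"hand":-1},{"translation":[0,0,0],"angular":[0,0,0],"hand":-1}]'; python3 st.py
```

```text
time: 18.15
ee_pos: [0.5078, -0.0551, 0.0969]
eef_rot: [0.702, 0.085, -0.701, 0.088]
ft_force: [6.9, -11.1, -6.2]
width: 0.0007
t 18.15 q7 -0.9338752982512036 yaw -75.91684816606795 barframe u,h 0.03845166513039547 0.017816456540952878 rad 0.04237872903917404 ang -141.05635051105435 force along u,n,z -3.996078079830646 12.420625068838024 -6.167177795547698
time: 18.35
ee_pos: [0.5077, -0.055, 0.0969]
eef_rot: [0.703, 0.085, -0.701, 0.088]
ft_force: [8.2, -11.9, -7.4]
width: 0.0006
t 18.35 q7 -0.935247258565265 yaw -75.93619021182651 barframe u,h 0.03849860287696322 0.017658322608906835 rad 0.042355150582170646 ang -141.2964794780998 force along u,n,z -5.087357707655471 13.55800594418344 -7.4009692156803855
```

```bash
python3 -m pendant '[{"translation":[-0.02,0.08,0],"angular":[0,0,0],"hand":-1},{"translation":[0,0,0],"angular":[0,0,0],"hand":-1},{"translation":[0,0,0],"angular":[0,0,0],"hand":-1}]'; python3 st.py
```

```text
time: 18.65
ee_pos: [0.5077, -0.0547, 0.0969]
eef_rot: [0.703, 0.084, -0.701, 0.088]
ft_force: [8.3, -15.0, -7.6]
width: 0.0002
t 18.65 q7 -0.9370053993280225 yaw -75.95715584530267 barframe u,h 0.03852323728837947 0.0174194078991071 rad 0.042278547547571516 ang -141.6256608489226 force along u,n,z -4.437697726442335 16.563626548513312 -7.560305675604817
```

The push is 16.6 N with hardly any movement, so the handle is tight. I'll back off along the reverse of the push, rise, and look.

```bash
python3 -m pendant '[{"translation":[0.05,-0.2,0],"angular":[0,0,0],"hand":-1},{"translation":[0.1,-0.4,0],"angular":[0,0,0],"hand":-1},{"translation":[0.1,-0.4,0],"angular":[0,0,0],"hand":-1},{"translation":[0.1,-0.4,0],"angular":[0,0,0],"hand":-1},{"translation":[0.1,-0.4,0],"angular":[0,0,0],"hand":-1},{"translation":[0,0,1],"angular":[0,0,0],"hand":-1},{"translation":[0,0,3],"angular":[0,0,0],"hand":-1},{"translation":[0,0,4],"angular":[0,0,0],"hand":-1},{"translation":[0,-2,4],"angular":[0,0,0],"hand":-1},{"translation":[-2,-4,2],"angular":[0,0,0],"hand":-1},{"translation":[-4,-4,0],"angular":[0,0,0],"hand":-1},{"translation":[-4,-4,0],"angular":[0,0,0],"hand":-1},{"translation":[0,0,0],"angular":[0,0,0],"hand":-1},{"translation":[0,0,0],"angular":[0,0,0],"hand":-1}]'; python3 - <<'E'
from h import *
np.set_printoptions(precision=4,suppress=True)
im=snap('top','t30.png')[145:265,190:310];cv2.imwrite('pics/t30c.png',cv2.resize(im[:,:,::-1],(600,600),interpolation=2))
im=snap('scene','s30.png')[130:250,200:360];cv2.imwrite('pics/s30c.png',cv2.resize(im[:,:,::-1],None,fx=5,fy=5,interpolation=2))
for c in('scene','top'):
    print(c,[(m['point'],m['confidence']) for m in r.mark_of(c,'lock_end')[:2]],[proj(c,[.5408-.317*.035,-.0285+.9485*.035,z]) for z in(.052,.062)])
E
```

```text
time: 20.05
ee_pos: [0.4385, -0.1797, 0.2388]
eef_rot: [-0.701, -0.089, 0.702, -0.084]
ft_force: [0.8, 0.8, -0.4]
width: 0.0009
scene [([186.1, 263.8], 0.45)] [[np.float64(187.6028336504228), np.float64(266.3638311486655)], [np.float64(184.6339170043018), np.float64(266.4921555181487)]]
top [([210.2, 247.6], 0.69)] [[np.float64(211.8963989037725), np.float64(247.94731023469691)], [np.float64(211.66593595051893), np.float64(248.01388177956272)]]
```

View pics/t30c.png

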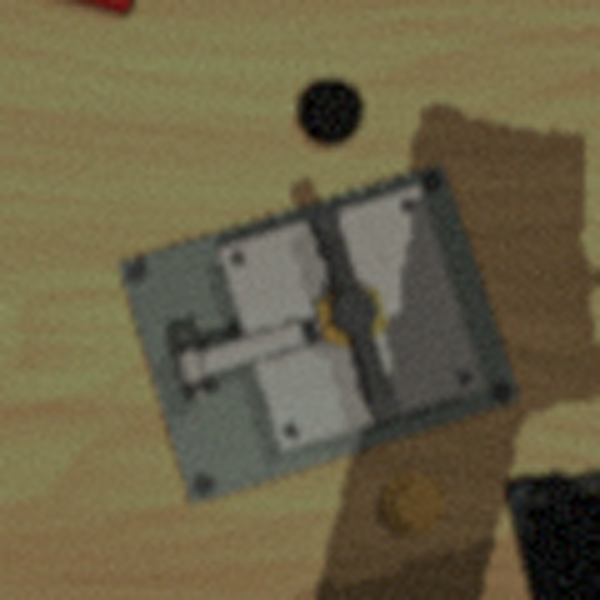

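View pics/s30c.png

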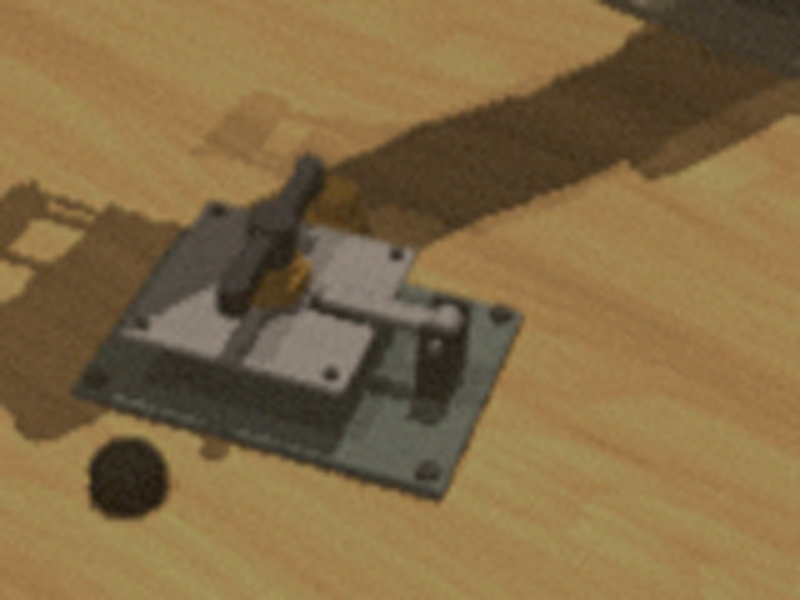

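The arm lies flat on the cover, the bar stayed where I left it (about 14 degrees), the bystanders have not moved, and the robot is clear.

```bash
python3 -c "
from bench import r
print(r.close_job())"
```

```text
the job is handed in; nothing more can be done
None
```

The job is handed in at about 20 s of the 64 s allowed. The lock arm lies flat with its pin in a hole, and the T-handle is tight at its stop. No verdict was reported.

- **Lock arm:** I tipped it over past upright with shut fingers, and it fell onto the cover by itself.
- **Finding the hole:** I turned the handle clockwise at about 0.35 rad/s. Between 80° and 100° of turning, the push rose from near 0 to about 5 N. In the wrist picture the arm's edges matched the flat position, not the riding one.
- **Tightening:** I turned a further 54° at a steady 5 N or so until the handle came up against its stop. I then pressed to 16.6 N, where it moved only about 1.3°, and backed off. This is inside the 12–20 N range that proves it tight, and well below forcing.
- **Last checks:** The final pictures show the arm flat and the bar at about 14°, with no visible springback. The grommet and coupling_a beside the stand look undisturbed; I did not re-measure the other bystanders. The robot stands clear of everything.
- **Weaker evidence:** The trained network's mark for the arm's end in the final scene picture fell midway between the riding and home heights. I relied on the wrist picture, the push force and the look of the arm instead.

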